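Set the griddle thermostat from the cool side

TASK

Reset the griddle's sliding thermostat: draw its upright tab to the cool end (toward the press-button) until the carriage's toe rests firmly on the rubber stop, without forcing it. Then bring it up from there so that the needle stands at the steel marker with all of the tab's slack taken up towards hot, and finally press the round button fully down and let it go; leave the other things on the island where they are.

Things in the scene. Friction and masses are not known exactly. Their poses are not given: they have to be found in the camera images.
- griddle: Fixed griddle, 480 mm long; origin on the island under the centre of its control ledge, on the robot's side. x: away from the robot; y: along the thermostat slide towards HOT (cool end and button at -y); z up. Behind the ledge, from x = 60 mm, the hot plate, 66 mm high with side rims to 90 mm, with bystanders on it.
- ledge (a point): Centre of the ledge's flat top, 50 mm above the island; ledge 120 mm deep (x), 460 mm long (y). Griddle's axes; all slide parts keep these axes.
- tab_top (a point): Centre of the top of the thermostat's tab: upright black plastic fin, 26 mm (x) by 10 mm (y), top 42 mm above the ledge, grippable from 14 mm above the ledge up; 8 mm behind the ledge centre line. It has 14 mm of play along y in the carriage's fork: from 7 mm to the cool side of the needle to 7 mm to its hot side. Where in the play it starts varies.
- carriage (a joint): Slide position in m, larger is hotter. The tab moves at about 0.6 N within its play while the carriage stays; at either end of the play it drags the carriage, at about 5 N (friction, no spring: both stay where left). At 0 the needle is 50 mm to the cool side of the ledge centre.
- pointer_tip (a point): Tip of the black needle on the carriage, 5 mm above the ledge, 34 mm to the robot's side of the ledge's centre line. The carriage is an aluminium plate 60 mm (y) by 30 mm, 4 mm thick, with fork lugs 12 mm high either side of the tab.
- toe: Steel toe on a stiff spring (10 N/mm) at the carriage's cool end, 14 mm high; end face 42 mm to the cool side of the needle. It meets a rubber stop, 22 x 14 mm, 14 mm high, whose place is not measured: at first touch the needle is 45 to 57 mm to the cool side of the ledge centre. Firmly seated: over 3 N between toe and stop (carriage friction comes on top); over 20 N damages it.
- mark_tip (a point): Tip of the small fixed dark steel marker on the scale, 5 mm above the ledge, facing the needle's tip (3 mm gap in x). Marker 20 mm (x) by 10 mm, 12 mm high. The needle is at the mark when both have the same y along the slide. It stands 0 to 70 mm to the hot side of the ledge centre.
- set_button_top (a point): Centre of the top of the round steel press-button, 28 mm wide, in a black housing on the ledge, 185 mm to the cool side of the ledge centre. Press straight down.
- set_button (a joint): Button travel in m: 0 up, 0.006 fully down at about 5 N; springs back.
- bacon_press: Bystander: cast iron bacon press on the hot plate, 180 x 100 mm, wooden handle on top reaching 63 mm above its underside; origin centre of the underside.
- flipper: Bystander: stainless burger flipper with black handle, 280 mm, lying on the hot plate.
- plate: Bystander: white melamine plate, 220 mm wide, 18 mm high, on the island; origin centre of the underside.
- dish: Bystander: green glass dish, 90 mm wide, 35 mm high, on the island in front of the ledge; origin centre of the underside.
- crock: Bystander: empty white ceramic crock with two side handles, 130 mm wide, 130 mm high; origin centre of the underside.
- lid: Bystander: round wooden lid with a knob, 144 mm wide, 36 mm high in all, resting on the crock; origin centre of the underside.
- mill: Bystander: wooden pepper mill, 54 mm wide, 145 mm high; origin centre of the underside.
- salt: Bystander: white salt jar, 44 mm wide, 65 mm high, on the island in front of the ledge; origin centre of the underside.

How it is judged:
On the way, in this order (a step that is already met when the one before it is completed fails the run):
1. the carriage's toe rests firmly on the rubber stop (contact force between toe and anything else above 3 N), for 0.1 s.
2. the needle is at the marker with the slack taken up towards hot (y of pointer_tip in the frame of mark_tip between -0.003 and 0.003 m and y of tab_top in the frame of pointer_tip above 0.005 m), for 0.3 s.
3. the button is pressed fully down with the needle at the marker (all of step 2 and value of joint set_button above 0.0045 m), for 0.05 s.
At the end, for the whole second after the job is handed in: The needle stands within 3 mm of the marker along the slide, the tab stands at the hot end of its play (tab_top at least 5 mm to the hot side of the needle), the button is up again after its press, and everything is let go (all of step 2 and value of joint set_button below 0.0015 m); the robot touches nothing.
It fails at once if the toe is forced against the stop with more than 20 N (contact force between toe and anything else above 20 N).
It fails at once if a bystander is pushed more than 30 mm (distance of any of bacon_press, flipper, plate, dish, crock, lid, mill, salt from where it was at the start of the episode above 0.03 m).
It also fails if it takes over 67 s, if anything falls off the work surface, if the arm or the gripper's body presses on something with over 40 N, if the wrist force passes 120 N, or if a joint passes its speed limit or range.

ROBOT

A 6-joint arm with a two-finger parallel gripper is mounted at the origin on the work surface. World frame = base frame: x ahead of the robot, y to its left, z up, the work surface at z = 0. Lengths are in m, angles in rad, forces in N, time in s.
With the tool pointing down it reaches from about 0.35 to 0.725 m from the base axis. Payload 4.3 kg.
Tool frame: the origin (TCP) lies midway between the tips of the shut fingers; the grasp point (between the pads) lies 19 mm behind it (bot.pinch_z is the distance from the TCP to the grasp point, in m); z points along the fingers, y is the direction in which the jaws open and shut (so a half turn about z gives the same grasp; the last joint's range is limited). The gripper opens to 85 mm and grips with 20 to 120 N. Pads are 22 mm wide; open, the fingers measure 114 mm over their backs; the gripper's body (76 mm by 85 mm) begins 54 mm behind the grasp point. The pads swing forward as they close: fully open they stand 13 mm farther back than shut.
Start: joints at [-1.232, 0.377, 0.081, 1.274, 0, 1.46], TCP at [0.249, -0.518, 0.231] pointing down, gripper open.
Joint ranges: [-2.72, 2.72], [-0.84, 1.66], [-1.02, 1.22], [-1.77, 2.12], [-1.37, 1.28], [-3.14, 3.14]. Speed limits (rad/s): [2.57, 2.57, 3.14, 3.14, 3.14, 3.14].

INTERFACE

Orientations are given as a unit quaternion [w, x, y, z].
In Python, from station import telemetry, grab_frame, close_job, bot gives the robot as it stands.
- The arm moves only by the tool move_arm, never from a script. Its arguments are lists of equal length, an entry for each row: "dp": the shift along the tool's x, y, z in m, a list of three; "yaw": the turn about the tool's z in rad; "jaw": the opening, from 0 (shut) to 1 (fully open). In form: {"dp": [[tx, ty, tz], ...], "yaw": [yaw, ...], "jaw": [jaw, ...]}. A call has exactly 5 rows; each row shifts and turns the commanded pose from where the row before left it, along the tool's axes as they then stand; what a row does not reach is not made up. A row lasts 1/10 s, in which the tool goes at most 50 mm and 8.59 degrees, less where a joint would pass 70% of its speed; a pose out of reach is approached as far as the arm can. A call is refused whole if a number of a shift passes 0.05 or a number of a turn 0.15, either way. A call with a gripper value outside its range is refused whole. The fingers move at their own pace and stop on an object; "squeeze" is the grip in N (left out, the last holds). Time passes only in rows, so rows that do not move let the fingers close, or fill a call up. It gives the time, the measured TCP pose, the force and the opening at its end, in the units of the state.
- telemetry.read_state(): the state, without advancing time (a new reading comes with each control period).
- grab_frame(name): name is "side" or "top"; returns a dict with "frame" (400x640x3 uint8, blue, green, red), "depth" (400x640 float32, m along the optical axis (not along the pixel's ray), 0 where there is no reading), "mtx" (3x3 intrinsics, pixels), "R" (3x3) and "t" (3): a world point X has camera coordinates R X + t. Camera axes: x right, y down, z forward; pixel columns grow to the right and rows downward; lengths in m; the calibration is good to about 2 mm. A picture is of the moment at which its call begins.
- close_job(): hands the job in, once; it reports no verdict.
The state is a dict: "time": time; "joint_positions": joint angles; "joint_velocities": joint speeds; "effort": joint torques, N m; "tool_pos": TCP position; "eef_rot": TCP orientation; "force": force on the tool from outside, world axes, zero at the start; "moment": the same for the moment, N m; "gripper_width": opening from 0.0 (shut) to 1.0 (fully open).
Only numpy, scipy, OpenCV 4.12 (cv2) and the standard library are available. Lean on these libraries where they do the work, as an engineer would, in place of code of your own. Each camera call takes 0.05 s, during which the arm holds its last target.

## Working session

There is one attempt and no reset: what is moved stays moved. The work goes in short steps, Python scripts to look and compute and a tool call to move; the robot and the scene stay as the last step left them, time stands still between calls to the robot, and variables do not carry over. Pictures are saved under pics/ and viewed, and the job is handed in when it is done.

Besides the shell and the picture viewer there is one more tool, called by a JSON object that holds its "op" and its "data", one argument or row to a line. move_arm: Moves the arm, as the interface text tells. Its arguments: {"type":"object","properties":{"dp":{"type":"array"},"yaw":{"type":"array"},"jaw":{"type":"array"},"squeeze":{"type":"number"}},"required":["dp","yaw","jaw"]}

```bash
ls; mkdir -p pics
python3 - <<'E'
from station import telemetry, grab_frame, bot
import cv2,numpy as np
s=telemetry.read_state();print({k:np.round(v,4) for k,v in s.items()}, bot.pinch_z)
for n in("side","top"):
    f=grab_frame(n);cv2.imwrite(f"pics/{n}0.png",f["frame"]);np.savez(f"{n}0.npz",**f);print(n,f["mtx"],f["R"],f["t"])
E
```

```text
pics
{'time': np.float64(0.0), 'joint_positions': array([-1.2323,  0.3781,  0.0796,  1.2744,  0.    ,  1.4605]), 'joint_velocities': array([ 0.0012, -0.    , -0.0004, -0.0001, -0.0008,  0.0017]), 'effort': array([ 8.00000e-04, -4.63603e+01,  2.69875e+01,  2.08000e-02,
       -1.00000e-04,  0.00000e+00]), 'tool_pos': array([ 0.2493, -0.5174,  0.2304]), 'eef_rot': array([-1.000e-03,  9.749e-01,  2.225e-01, -1.000e-04]), 'force': array([ 0.0488, -0.1847, -0.4335]), 'moment': array([-0.0421, -0.0249, -0.0255]), 'gripper_width': np.float64(0.9982)} 0.0187
side [[417.88406024   0.         316.40826884]
 [  0.         417.88406024 200.0773984 ]
 [  0.           0.           1.        ]] [[-0.88711905 -0.46153647 -0.00196857]
 [-0.3353995   0.64758955 -0.68420388]
 [ 0.31705987 -0.60631004 -0.72928813]] [0.5211386  0.2657556  1.08337097]
top [[404.45501751   0.         324.47266283]
 [  0.         404.45501751 201.34278216]
 [  0.           0.           1.        ]] [[ 0.00660216 -0.99990898 -0.01176643]
 [-0.98780083 -0.00469058 -0.15565193]
 [ 0.15558257  0.01265053 -0.98774188]] [0.01525996 0.58101689 1.19353537]
```

View pics/side0.png

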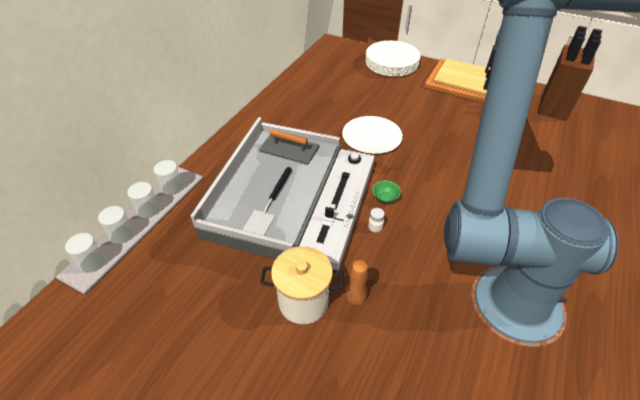

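View pics/top0.png

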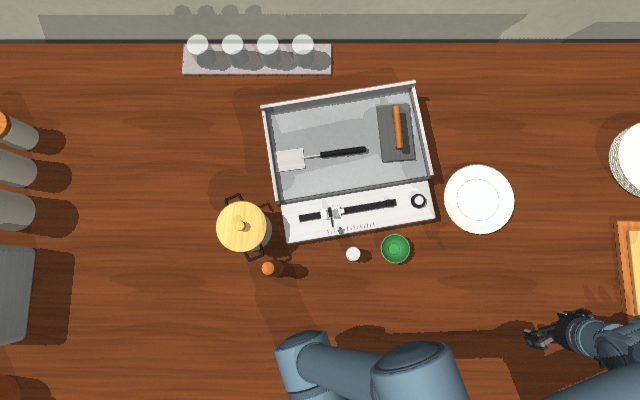

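The top view shows the ledge from about (285,225) to (437,200), with the button at (418,200) and the tab/carriage near (335,212). I'll zoom in next.

Run:
```python
import cv2,numpy as np
f=np.load("top0.npz")["frame"];cv2.imwrite("pics/topz.png",cv2.resize(f[170:250,280:440],None,fx=5,fy=5,interpolation=cv2.INTER_CUBIC))
f=np.load("side0.npz")["frame"];cv2.imwrite("pics/sidez.png",cv2.resize(f[145:265,290:390],None,fx=5,fy=5,interpolation=cv2.INTER_CUBIC))
```

```text
(no output)
```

View pics/topz.png

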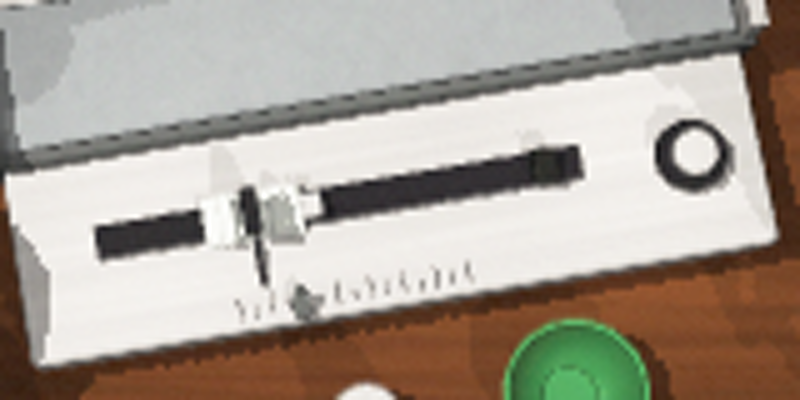

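View pics/sidez.png

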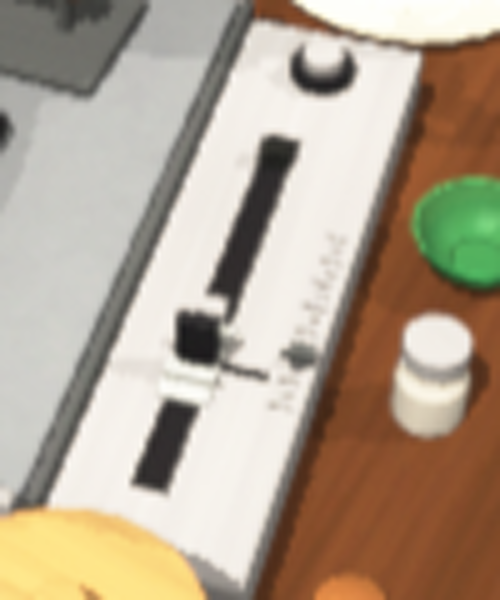

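```bash
cat > h.py <<'E'
import numpy as np,cv2
def ray(d,u,v,z):
    R=d["R"];t=d["t"];K=d["mtx"]
    c=-R.T@t; w=R.T@np.linalg.inv(K)@np.array([u,v,1.]); return c+w*(z-c[2])/w[2]
def proj(d,X):
    p=d["mtx"]@(d["R"]@np.asarray(X)+d["t"]);return p[:2]/p[2]
def tz(u,v):return 280+(u-2)/5,170+(v-2)/5
def sz(u,v):return 290+(u-2)/5,145+(v-2)/5
E
python3 - <<'E'
from h import *
T=np.load("top0.npz");S=np.load("side0.npz")
P=lambda n,*a:print(n,np.round(ray(*a),4))
for n,u,v,z in [("bl",40,365,.05),("br",778,240,.05),("tr",740,50,.05),("button",697,153,.065),("slotL",100,242,.05),("slotR",578,162,.05),("tabtop",251,200,.092),("needle",265,285,.055),("mark",299,285,.055),("markmid",305,301,.062),("toe end",324,200,.06),("stop",530,165,.064)]:
    P("T "+n,T,*tz(u,v),z)
for n,u,v,z in [("tr",258,22,.05),("br",420,60,.05),("button",324,60,.065),("tabtop",196,322,.092),("needle",267,377,.055),("mark",284,355,.055),("markmid",299,352,.062)]:
    P("S "+n,S,*sz(u,v),z)
for nm,d,tt in(("T",T,(251,200)),):
    D=d["depth"]; u,v=tz(*tt)
    print(D[int(v)-4:int(v)+6,int(u)-4:int(u)+5])
E
```

```text
T bl [0.4541 0.1286 0.05  ]
T br [ 0.5321 -0.3166  0.05  ]
T tr [ 0.6493 -0.2976  0.05  ]
T button [ 0.5827 -0.266   0.065 ]
T slotL [0.5287 0.0937 0.05  ]
T slotR [ 0.5792 -0.1969  0.05  ]
T tabtop [0.5491 0.0022 0.092 ]
T needle [ 0.5026 -0.0065  0.055 ]
T mark [ 0.5027 -0.027   0.055 ]
T markmid [ 0.4925 -0.0304  0.062 ]
T toe end [ 0.5537 -0.0419  0.06  ]
T stop [ 0.5751 -0.1657  0.064 ]
S tr [ 0.6445 -0.2935  0.05  ]
S br [ 0.5311 -0.3077  0.05  ]
S button [ 0.5822 -0.2618  0.065 ]
S tabtop [0.5438 0.0075 0.092 ]
S needle [ 0.5026 -0.0033  0.055 ]
S mark [ 0.5009 -0.0231  0.055 ]
S markmid [ 0.492  -0.0234  0.062 ]
[[1.2328997 1.2352026 1.2350503 1.231969  1.2292539 1.2345853 1.2266576
  1.2312474 1.2311374]
 [1.2283053 1.236234  1.241143  1.2320553 1.2321045 1.22988   1.2328176
  1.2321172 1.2322971]
 [1.2268709 1.2329323 1.2335068 1.2315264 1.2336133 1.233286  1.2326288
  1.231547  1.2326432]
 [1.2303052 1.2302382 1.2327733 1.1861756 1.1870093 1.1841979 1.2286422
  1.2286727 1.2284831]
 [1.220745  1.2258115 1.2274736 1.1864165 1.1879964 1.1857802 1.2272419
  1.2271379 1.2205702]
 [1.2187535 1.2302984 1.2279584 1.1903696 1.1876998 1.18763   1.1879882
  1.2268151 1.226754 ]
 [1.2181402 1.2246513 1.2240329 1.1875033 1.1873878 1.188849  1.1902822
  1.2327039 1.2274288]
 [1.2158759 1.2243934 1.2298127 1.1890712 1.1877761 1.1846514 1.1894392
  1.2212123 1.223726 ]
 [1.2161956 1.2154317 1.2243465 1.2151028 1.1828469 1.1847976 1.1875509
  1.2222625 1.2289537]
 [1.2129395 1.2147307 1.2273648 1.2234917 1.1865586 1.1864415 1.1872313
  1.2278619 1.2230834]]
```

{"op": "move_arm", "data": {
  "dp": [
    [0,0,0],
    [0,0,0],
    [0.025,-0.03,0],
    [0.025,-0.03,0],
    [0.025,-0.03,0]
  ],
  "yaw": [0.138,0.138,0,0,0],
  "jaw": [1,1,0.8,0.7,0.7],
  "squeeze": 25
}}

```text
time: 0.6
tool_pos: [0.3081, -0.4152, 0.2307]
eef_rot: [-0.001, 0.996, 0.086, -0.0]
force: [0.7, 0.5, 0.2]
gripper_width: 0.697
```

{"op": "move_arm", "data": {
  "dp": [
    [0.026,-0.031,0],
    [0.026,-0.031,0],
    [0.026,-0.031,0],
    [0.026,-0.031,0],
    [0.026,-0.031,0]
  ],
  "yaw": [0,0,0,0,0],
  "jaw": [0.7,0.7,0.7,0.7,0.7]
}}

```text
time: 1.1
tool_pos: [0.4096, -0.2398, 0.231]
eef_rot: [-0.0, 0.996, 0.086, -0.0]
force: [-0.1, -0.1, -0.6]
gripper_width: 0.701
```

{"op": "move_arm", "data": {
  "dp": [
    [0.026,-0.031,0],
    [0.026,-0.031,0],
    [0.026,-0.031,0],
    [0.026,-0.031,0],
    [0.026,-0.031,0]
  ],
  "yaw": [0,0,0,0,0],
  "jaw": [0.7,0.7,0.7,0.7,0.7]
}}

```text
time: 1.6
tool_pos: [0.511, -0.0648, 0.2309]
eef_rot: [-0.0, 0.996, 0.086, -0.0]
force: [-0.0, -0.2, 0.5]
gripper_width: 0.7
```

{"op": "move_arm", "data": {
  "dp": [
    [0.022,-0.03,0.01],
    [0.023,-0.031,0.015],
    [0,0,0.04],
    [0,0,0.04],
    [0,0,0]
  ],
  "yaw": [0,0,0,0,0],
  "jaw": [0.7,0.7,0.7,0.7,0.7]
}}

```text
time: 2.1
tool_pos: [0.5391, 0.0024, 0.1204]
eef_rot: [-0.001, 0.996, 0.087, -0.006]
force: [-0.6, 0.4, -0.9]
gripper_width: 0.699
```

```bash
cat > look.py <<'E'
import sys
from station import grab_frame,telemetry
from h import *
n=sys.argv[1]
out=[]
for c in("side","top"):
    f=grab_frame(c);np.savez(f"{c}{n}.npz",**f);I=f["frame"]
    I=I[145:265,290:390] if c=="side" else I[170:250,280:440]
    cv2.imwrite(f"pics/{c}{n}.png",cv2.resize(I,None,fx=5,fy=5,interpolation=cv2.INTER_CUBIC))
s=telemetry.read_state();print(s["time"],np.round(s["tool_pos"],4),np.round(s["force"],2))
E
python3 look.py 1
```

```text
2.2 [0.5435 0.0014 0.1261] [0.81 0.64 0.14]
```

View pics/side1.png

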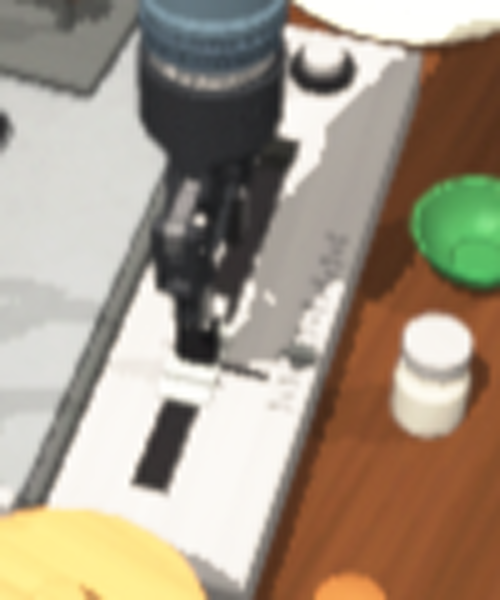

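View pics/top1.png

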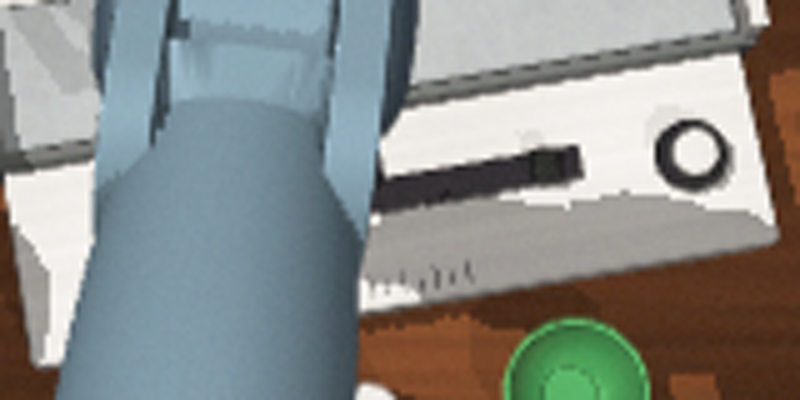

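The side view shows the open fingers straddling the black tab at about (195,350), with the needle (267,377) and marker (299,355) still visible. I'll lower and grip.

{"op": "move_arm", "data": {
  "dp": [
    [0,0,0.02],
    [0,0,0.02],
    [0,0,0.01],
    [0,0,0.01],
    [0,0,0]
  ],
  "yaw": [0,0,0,0,0],
  "jaw": [0.7,0.7,0.7,0.7,0.7]
}}

```text
time: 2.7
tool_pos: [0.5446, 0.0011, 0.0664]
eef_rot: [0.0, 0.996, 0.086, -0.0]
force: [-0.6, 0.0, 0.5]
gripper_width: 0.699
```

{"op": "move_arm", "data": {
  "dp": [
    [0,0,0],
    [0,0,0],
    [0,0,0],
    [0,0,0],
    [0,0,0]
  ],
  "yaw": [0,0,0,0,0],
  "jaw": [0.55,0.4,0.25,0.1,0.0],
  "squeeze": 25
}}

```text
time: 3.2
tool_pos: [0.545, 0.0014, 0.0668]
eef_rot: [0.0, 0.996, 0.086, 0.0]
force: [-0.1, -0.7, 3.9]
gripper_width: 0.113
```

{"op": "move_arm", "data": {
  "dp": [
    [0,0,0],
    [0,0,0],
    [0,0,0],
    [0,0,0],
    [0,0,0]
  ],
  "yaw": [0,0,0,0,0],
  "jaw": [0,0,0,0,0.0]
}}

```text
time: 3.7
tool_pos: [0.545, 0.0014, 0.0668]
eef_rot: [0.0, 0.996, 0.086, 0.001]
force: [-0.5, 1.4, 4.7]
gripper_width: 0.112
```

```bash
python3 look.py 2
```

```text
3.8 [0.545  0.0014 0.0668] [-0.67  1.77  4.66]
```

View pics/side2.png

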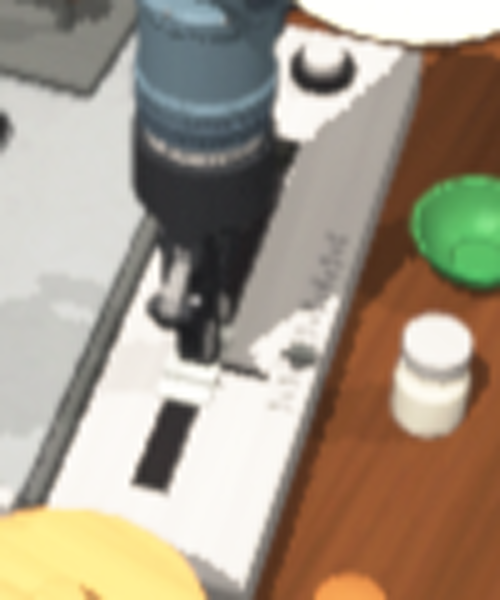

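The needle hasn't moved and the tab is gripped (width about 9.5 mm). Next I'll draw it toward cool, which is +ty.

{"op": "move_arm", "data": {
  "dp": [
    [0,0.004,0],
    [0,0.008,0],
    [0,0.01,0],
    [0,0.01,0],
    [0,0.01,0]
  ],
  "yaw": [0,0,0,0,0],
  "jaw": [0,0,0,0,0]
}}

```text
time: 4.3
tool_pos: [0.552, -0.0386, 0.0668]
eef_rot: [-0.002, 0.996, 0.087, 0.001]
force: [-1.0, 6.0, 6.4]
gripper_width: 0.11
```

{"op": "move_arm", "data": {
  "dp": [
    [0,0.01,0],
    [0,0.01,0],
    [0,0.01,0],
    [0,0.01,0],
    [0,0.01,0]
  ],
  "yaw": [0,0,0,0,0],
  "jaw": [0,0,0,0,0]
}}

```text
time: 4.8
tool_pos: [0.5606, -0.0879, 0.0668]
eef_rot: [-0.002, 0.996, 0.087, 0.001]
force: [-0.8, 5.4, 6.8]
gripper_width: 0.109
```

{"op": "move_arm", "data": {
  "dp": [
    [0,0.01,0],
    [0,0.01,0],
    [0,0.005,0],
    [0,0.003,0],
    [0,0.0,0]
  ],
  "yaw": [0,0,0,0,0],
  "jaw": [0,0,0,0,0]
}}

```text
time: 5.3
tool_pos: [0.5656, -0.1161, 0.0668]
eef_rot: [-0.001, 0.996, 0.086, 0.001]
force: [-0.9, 3.3, 6.2]
gripper_width: 0.113
```

```bash
python3 look.py 3
```

```text
5.4 [ 0.5656 -0.1161  0.0668] [-0.52  3.51  6.4 ]
```

View pics/side3.png

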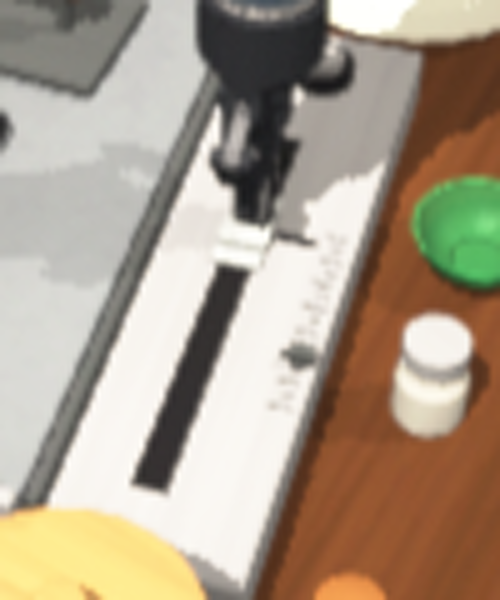

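{"op": "move_arm", "data": {
  "dp": [
    [0,0.004,0],
    [0,0.004,0],
    [0,0.003,0],
    [0,0.002,0],
    [0,0.0,0]
  ],
  "yaw": [0,0,0,0,0],
  "jaw": [0,0,0,0,0]
}}

```text
time: 5.9
tool_pos: [0.5678, -0.1285, 0.0668]
eef_rot: [-0.001, 0.996, 0.087, 0.001]
force: [-1.1, 3.0, 6.2]
gripper_width: 0.105
```

{"op": "move_arm", "data": {
  "dp": [
    [0,0.0003,0],
    [0,0.0003,0],
    [0,0.0003,0],
    [0,0.0003,0],
    [0,0.0,0]
  ],
  "yaw": [0,0,0,0,0],
  "jaw": [0,0,0,0,0]
}}

```text
time: 6.4
tool_pos: [0.5679, -0.1292, 0.0668]
eef_rot: [-0.001, 0.996, 0.087, 0.001]
force: [-1.0, 4.1, 7.0]
gripper_width: 0.112
```

{"op": "move_arm", "data": {
  "dp": [
    [0,0.0003,0],
    [0,0.0003,0],
    [0,0.0003,0],
    [0,0.0003,0],
    [0,0.0,0]
  ],
  "yaw": [0,0,0,0,0],
  "jaw": [0,0,0,0,0]
}}

```text
time: 6.9
tool_pos: [0.5681, -0.1304, 0.0668]
eef_rot: [-0.001, 0.996, 0.087, 0.001]
force: [-0.7, 5.4, 7.1]
gripper_width: 0.116
```

{"op": "move_arm", "data": {
  "dp": [
    [0,0.0003,0],
    [0,0.0003,0],
    [0,0.0003,0],
    [0,0.0002,0],
    [0,0.0,0]
  ],
  "yaw": [0,0,0,0,0],
  "jaw": [0,0,0,0,0]
}}

```text
time: 7.4
tool_pos: [0.5683, -0.1315, 0.0668]
eef_rot: [-0.002, 0.996, 0.087, 0.001]
force: [-1.5, 5.5, 5.6]
gripper_width: 0.111
```

{"op": "move_arm", "data": {
  "dp": [
    [0,0.0003,0],
    [0,0.0003,0],
    [0,0.0003,0],
    [0,0.0002,0],
    [0,0.0,0]
  ],
  "yaw": [0,0,0,0,0],
  "jaw": [0,0,0,0,0]
}}

```text
time: 7.9
tool_pos: [0.5685, -0.1325, 0.0668]
eef_rot: [-0.002, 0.996, 0.087, 0.001]
force: [-0.5, 4.6, 6.2]
gripper_width: 0.109
```

{"op": "move_arm", "data": {
  "dp": [
    [0,0.0003,0],
    [0,0.0003,0],
    [0,0.0003,0],
    [0,0.0002,0],
    [0,0.0,0]
  ],
  "yaw": [0,0,0,0,0],
  "jaw": [0,0,0,0,0]
}}

```text
time: 8.4
tool_pos: [0.5687, -0.1336, 0.0668]
eef_rot: [-0.002, 0.996, 0.087, 0.001]
force: [-0.5, 4.9, 7.0]
gripper_width: 0.109
```

{"op": "move_arm", "data": {
  "dp": [
    [0,0.0003,0],
    [0,0.0003,0],
    [0,0.0003,0],
    [0,0.0002,0],
    [0,0.0,0]
  ],
  "yaw": [0,0,0,0,0],
  "jaw": [0,0,0,0,0]
}}

```text
time: 8.9
tool_pos: [0.5687, -0.134, 0.0668]
eef_rot: [-0.002, 0.996, 0.087, 0.001]
force: [-0.3, 6.5, 7.0]
gripper_width: 0.112
```

{"op": "move_arm", "data": {
  "dp": [
    [0,0.0002,0],
    [0,0.0002,0],
    [0,0.0002,0],
    [0,0.0,0],
    [0,0.0,0]
  ],
  "yaw": [0,0,0,0,0],
  "jaw": [0,0,0,0,0]
}}

```text
time: 9.4
tool_pos: [0.5687, -0.1341, 0.0668]
eef_rot: [-0.003, 0.996, 0.087, 0.001]
force: [-0.7, 7.4, 9.1]
gripper_width: 0.111
```

{"op": "move_arm", "data": {
  "dp": [
    [0,0.0003,0],
    [0,0.0003,0],
    [0,0.0002,0],
    [0,0.0,0],
    [0,0.0,0]
  ],
  "yaw": [0,0,0,0,0],
  "jaw": [0,0,0,0,0]
}}

```text
time: 9.9
tool_pos: [0.5687, -0.1343, 0.0668]
eef_rot: [-0.003, 0.996, 0.087, 0.001]
force: [-0.9, 10.1, 9.5]
gripper_width: 0.111
```

{"op": "move_arm", "data": {
  "dp": [
    [0,0.0003,0],
    [0,0.0003,0],
    [0,0.0003,0],
    [0,0.0003,0],
    [0,0.0,0]
  ],
  "yaw": [0,0,0,0,0],
  "jaw": [0,0,0,0,0]
}}

```text
time: 10.4
tool_pos: [0.5688, -0.1346, 0.0668]
eef_rot: [-0.004, 0.996, 0.087, 0.001]
force: [-1.7, 11.3, 10.3]
gripper_width: 0.115
```

{"op": "move_arm", "data": {
  "dp": [
    [0,0,0],
    [0,0,0],
    [0,0,0],
    [0,0,0],
    [0,0,0]
  ],
  "yaw": [0,0,0,0,0],
  "jaw": [0,0,0,0,0]
}}

```text
time: 10.9
tool_pos: [0.5688, -0.1346, 0.0668]
eef_rot: [-0.004, 0.996, 0.087, 0.001]
force: [-1.4, 12.3, 10.0]
gripper_width: 0.11
```

```bash
python3 look.py 4
```

```text
11.0 [ 0.5688 -0.1346  0.0668] [-0.85 11.28  9.33]
```

View pics/side4.png

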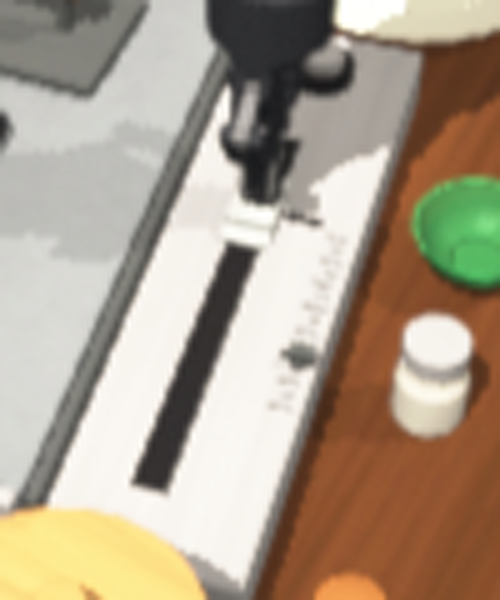

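Contact force on the tool is about 12 N, against about 5 N when free-dragging. I'll add a little margin and hold.

{"op": "move_arm", "data": {
  "dp": [
    [0,0.0003,0],
    [0,0.0003,0],
    [0,0.0003,0],
    [0,0.0,0],
    [0,0.0,0]
  ],
  "yaw": [0,0,0,0,0],
  "jaw": [0,0,0,0,0]
}}

```text
time: 11.5
tool_pos: [0.5688, -0.1349, 0.0668]
eef_rot: [-0.005, 0.996, 0.088, 0.001]
force: [-1.0, 12.1, 9.9]
gripper_width: 0.116
```

Run:
```python
from h import *
S=np.load("side4.npz");T=np.load("top0.npz")
ey=np.array([-.172,.985]);ex=np.array([.985,.172])
n=ray(S,*sz(318,222),.055)[:2];m=ray(S,*sz(284,355),.055)[:2]
print(n,m,(m-n)@ey,(m-n)@ex)
```

```text
[ 0.5277922  -0.13173693] [ 0.50094415 -0.02306408] 0.11166062223774618 -0.007753606932010664
```

Toe is seated. Next I'll bring the tab up toward hot: 14 mm of slack plus about 95 mm, then look.

{"op": "move_arm", "data": {
  "dp": [
    [0,-0.004,0],
    [0,-0.008,0],
    [0,-0.01,0],
    [0,-0.01,0],
    [0,-0.01,0]
  ],
  "yaw": [0,0,0,0,0],
  "jaw": [0,0,0,0,0]
}}

```text
time: 12.0
tool_pos: [0.5627, -0.0997, 0.0668]
eef_rot: [0.002, 0.996, 0.086, 0.001]
force: [1.6, -5.6, 3.6]
gripper_width: 0.11
```

{"op": "move_arm", "data": {
  "dp": [
    [0,-0.01,0],
    [0,-0.01,0],
    [0,-0.01,0],
    [0,-0.01,0],
    [0,-0.01,0]
  ],
  "yaw": [0,0,0,0,0],
  "jaw": [0,0,0,0,0]
}}

```text
time: 12.5
tool_pos: [0.5541, -0.0503, 0.0668]
eef_rot: [0.002, 0.996, 0.086, 0.001]
force: [0.7, -5.0, 4.5]
gripper_width: 0.113
```

{"op": "move_arm", "data": {
  "dp": [
    [0,-0.008,0],
    [0,-0.005,0],
    [0,-0.003,0],
    [0,-0.001,0],
    [0,0,0]
  ],
  "yaw": [0,0,0,0,0],
  "jaw": [0,0,0,0,0]
}}

```text
time: 13.0
tool_pos: [0.5511, -0.033, 0.0668]
eef_rot: [0.001, 0.996, 0.086, 0.001]
force: [-0.1, -4.2, 5.9]
gripper_width: 0.118
```

```bash
python3 look.py 5
```

```text
13.1 [ 0.5511 -0.033   0.0668] [ 0.3  -4.47  5.65]
```

View pics/side5.png

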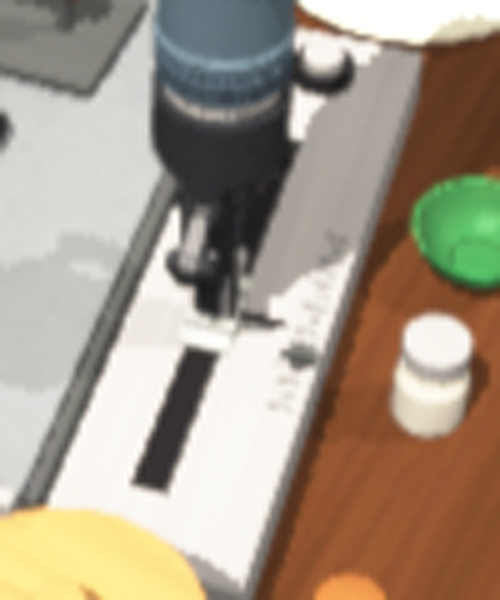

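View pics/top5.png

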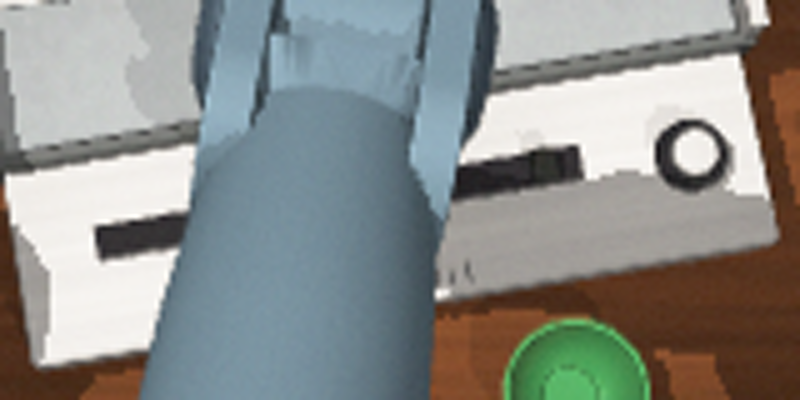

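```bash
cat > nz.py <<'E'
import sys
from h import *
n=sys.argv[1]
I=np.load(f"side{n}.npz")["frame"][195:230,325:365]
cv2.imwrite(f"pics/nz{n}.png",cv2.resize(I,None,fx=16,fy=16,interpolation=cv2.INTER_NEAREST))
E
python3 nz.py 5
python3 - <<'E'
from h import *
S=np.load("side5.npz")
# mark / centre-line geometry: project candidates of line along ledge y at needle tip plane
ey=np.array([-.172,.985]);ex=np.array([.985,.172])
for nm,p in(("n5",sz(281,324)),("m",sz(284,355))):
    q=ray(S,*p,.055);print(nm,p,q,q[:2]@ey,q[:2]@ex)
E
```

```text
n5 (345.8, 209.4) [ 0.5126432  -0.04429462  0.055     ] -0.1318048337741193 0.4973348783418165
m (346.4, 215.6) [ 0.50094415 -0.02306408  0.055     ] -0.10888050881822028 0.48946296301725917
```

View pics/nz5.png

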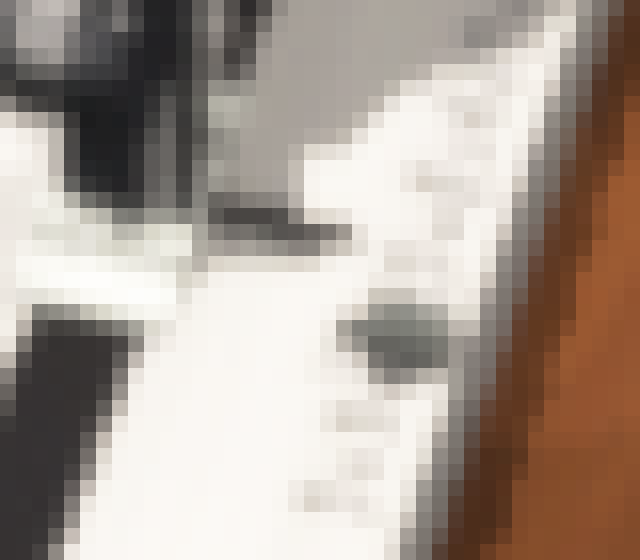

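Needle tip is at side pixel (345.8,209.2) and the marker tip at (346.3,215.3), a gap of about 22–23 mm. I'll go 20 mm hot, then recheck.

{"op": "move_arm", "data": {
  "dp": [
    [0,-0.005,0],
    [0,-0.006,0],
    [0,-0.005,0],
    [0,-0.003,0],
    [0,-0.001,0]
  ],
  "yaw": [0,0,0,0,0],
  "jaw": [0,0,0,0,0]
}}

```text
time: 13.6
tool_pos: [0.5476, -0.0134, 0.0668]
eef_rot: [0.001, 0.996, 0.086, 0.001]
force: [0.5, -5.6, 5.8]
gripper_width: 0.108
```

```bash
python3 look.py 6; python3 nz.py 6
```

```text
13.7 [ 0.5476 -0.0134  0.0668] [ 0.3  -3.91  6.58]
```

View pics/nz6.png

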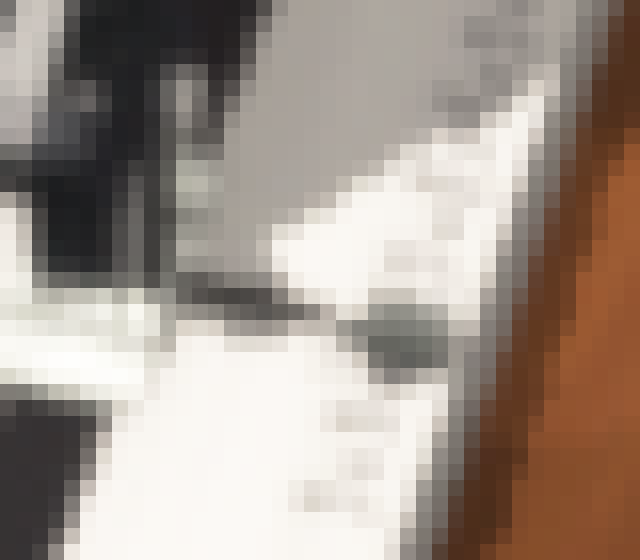

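Run:
```python
from h import *
S=np.load("side6.npz")
ey=np.array([-.172,.985,0]);ex=np.array([.985,.172,0])
p=lambda u,v:(325+u/16-.5,195+v/16-.5)
n=ray(S,*p(322,312),.055)
for nm,d in(("3mm -x",-.003*ex),("10mm y",.01*ey),("5mm up",np.array([0,0,.005])),("7up",np.array([0,0,.007]))):
    print(nm,16*(proj(S,n+d)-proj(S,n)))
for nm,q in(("n",(322,312)),("m",(345,328)),("m2",(350,325))):
    w=ray(S,*p(*q),.055);print(nm,w@ey,w@ex)
```

```text
3mm -x [15.90670158  3.71524281]
10mm y [-14.21287627  39.51072203]
5mm up [  1.29898179 -18.13231443]
7up [  1.82075726 -25.41570908]
n -0.11331628607263085 0.4959855436260358
m -0.1108274570201816 0.4909919037713037
m2 -0.11180284911857861 0.490308717780159
```

About 2–2.5 mm short by the side view. I'll move 2 mm more, then release straight open, lift, and check with both views.

{"op": "move_arm", "data": {
  "dp": [
    [0,-0.001,0],
    [0,-0.001,0],
    [0,0,0],
    [0,0,0],
    [0,0,0]
  ],
  "yaw": [0,0,0,0,0],
  "jaw": [0,0,0,0,0]
}}

```text
time: 14.2
tool_pos: [0.5473, -0.0116, 0.0668]
eef_rot: [0.001, 0.996, 0.086, 0.001]
force: [1.2, -5.3, 6.1]
gripper_width: 0.113
```

{"op": "move_arm", "data": {
  "dp": [
    [0,0,0],
    [0,0,0],
    [0,0,0],
    [0,0,0],
    [0,0,0]
  ],
  "yaw": [0,0,0,0,0],
  "jaw": [0.15,0.25,0.4,0.5,0.6]
}}

```text
time: 14.7
tool_pos: [0.5463, -0.0105, 0.0659]
eef_rot: [-0.0, 0.996, 0.086, -0.0]
force: [-1.0, 0.4, -0.0]
gripper_width: 0.6
```

{"op": "move_arm", "data": {
  "dp": [
    [0,0,-0.01],
    [0,0,-0.02],
    [0,0,-0.03],
    [0,0.02,-0.03],
    [0,0.03,-0.03]
  ],
  "yaw": [0,0,0,0,0],
  "jaw": [0.6,0.6,0.6,0.6,0.6]
}}

```text
time: 15.2
tool_pos: [0.555, -0.0591, 0.1883]
eef_rot: [-0.0, 0.996, 0.088, 0.0]
force: [0.9, -0.7, 0.2]
gripper_width: 0.601
```

{"op": "move_arm", "data": {
  "dp": [
    [0,0.04,0],
    [0,0.04,0],
    [0,0.04,0],
    [0,0.03,0],
    [0,0.02,0]
  ],
  "yaw": [0,0,0,0,0],
  "jaw": [0.6,0.6,0.6,0.3,0]
}}

```text
time: 15.7
tool_pos: [0.5847, -0.23, 0.1871]
eef_rot: [0.0, 0.996, 0.085, 0.0]
force: [-0.1, 0.5, 0.9]
gripper_width: 0.268
```

```bash
python3 look.py 7; python3 nz.py 7
python3 - <<'E'
from h import *
I=np.load("top7.npz")["frame"][200:235,318:358]
cv2.imwrite("pics/tnz7.png",cv2.resize(I,None,fx=16,fy=16,interpolation=cv2.INTER_NEAREST))
E
```

```text
15.8 [ 0.5848 -0.2303  0.1867] [ 0.03  0.91 -0.37]
```

View pics/nz7.png

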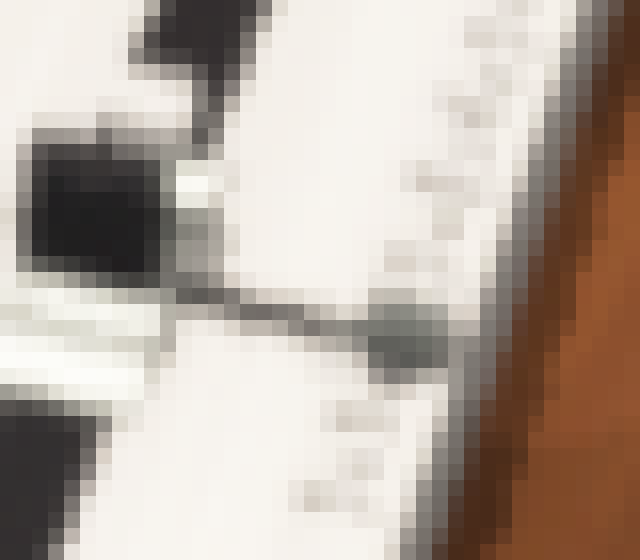

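View pics/tnz7.png

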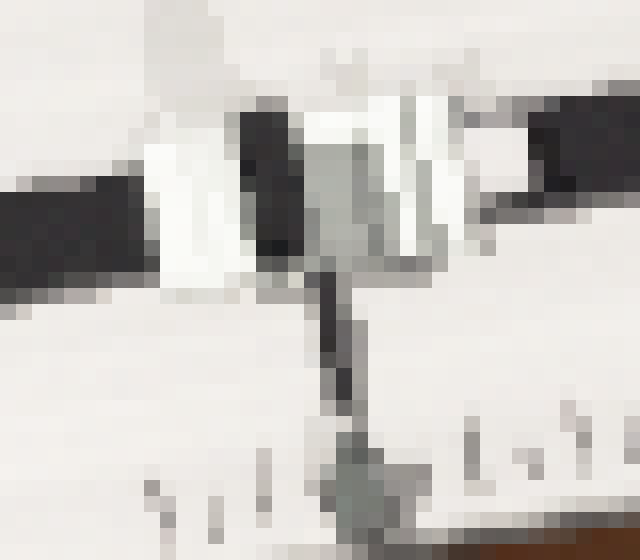

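View pics/top7.png

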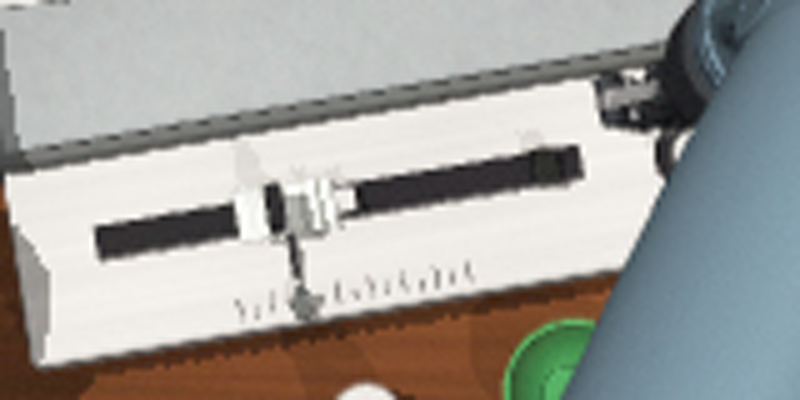

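Run:
```python
from h import *
S=np.load("top7.npz");Q=np.load("side7.npz")
ey=np.array([-.172,.985,0]);ex=np.array([.985,.172,0])
p=lambda u,v:(318+u/16-.5,200+v/16-.5)
for nm,q,z in(("tab",(271,180),.092),("needle root",(328,285),.055),("needle",(346,405),.055),("mark apex",(354,438),.055),("mark body",(362,490),.062)):
    w=ray(S,*p(*q),z);print(nm,np.round([w@ey,w@ex],4))
p2=lambda u,v:(325+u/16-.5,195+v/16-.5)
D=S["depth"]
for nm,q,z in(("tab top front?",(97,165),.092),("needle",(338,326),.055)):
    w=ray(Q,*p2(*q),z);print(nm,np.round([w@ey,w@ex],4))
# button
for nm,d,(u,v) in(("T",np.load("top0.npz"),tz(697,153)),("S",Q,sz(324,60))):
    for z in(.06,.07):print(nm,ray(d,u,v,z)[:2])
d=np.load("top0.npz");D=d["depth"];u,v=tz(697,153)
c=d["mtx"];ps=[]
for V in range(int(v)-1,int(v)+3):
  for U in range(int(u)-1,int(u)+3):
    X=np.linalg.inv(c)@[U,V,1]*D[V,U];ps.append((d["R"].T@(X-d["t"]))[2])
print("button z",np.median(ps))
```

```text
tab [-0.1052  0.5356]
needle root [-0.1137  0.5189]
needle [-0.1132  0.496 ]
mark apex [-0.1136  0.4896]
mark body [-0.1131  0.4791]
tab top front? [-0.1031  0.5366]
needle [-0.1109  0.4923]
T [ 0.58350087 -0.26714189]
T [ 0.58188564 -0.26490938]
S [ 0.5842137  -0.26722196]
S [ 0.58009231 -0.25635051]
button z 0.07231891856903093
```

Top view: needle within about 0.5 mm of the marker, tab about 8 mm to its hot side. On to the button, with the fingers shut.

{"op": "move_arm", "data": {
  "dp": [
    [-0.004,0.017,0],
    [-0.004,0.017,0.02],
    [0,0,0.04],
    [0,0,0.025],
    [0,0,0.01]
  ],
  "yaw": [0,0,0,0,0],
  "jaw": [0,0,0,0,0]
}}

```text
time: 16.3
tool_pos: [0.5803, -0.261, 0.0885]
eef_rot: [-0.001, 0.996, 0.087, -0.002]
force: [-0.4, 0.2, 0.6]
gripper_width: -0.002
```

{"op": "move_arm", "data": {
  "dp": [
    [0,0,0],
    [0,0,0],
    [0,0,0],
    [0,0,0.002],
    [0,0,0.002]
  ],
  "yaw": [0,0,0,0,0],
  "jaw": [0,0,0,0,0]
}}

```text
time: 16.8
tool_pos: [0.5833, -0.2627, 0.0884]
eef_rot: [0.001, 0.996, 0.086, 0.001]
force: [0.2, 0.1, -0.3]
gripper_width: -0.003
```

```bash
python3 look.py 8
```

```text
16.9 [ 0.5825 -0.2623  0.0873] [ 0.47 -0.14  0.07]
```

View pics/side8.png

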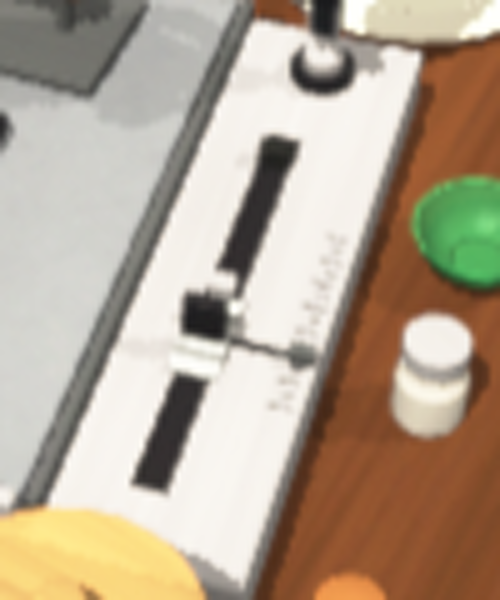

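The finger tip sits above the button at (323,60). Shifting 2 mm and descending.

{"op": "move_arm", "data": {
  "dp": [
    [0,0.002,0.003],
    [0,0,0.003],
    [0,0,0.003],
    [0,0,0.002],
    [0,0,0.001]
  ],
  "yaw": [0,0,0,0,0],
  "jaw": [0,0,0,0,0]
}}

```text
time: 17.4
tool_pos: [0.5826, -0.2642, 0.0748]
eef_rot: [-0.0, 0.996, 0.086, -0.0]
force: [0.5, -0.2, 0.3]
gripper_width: -0.003
```

{"op": "move_arm", "data": {
  "dp": [
    [0,0,0.001],
    [0,0,0.001],
    [0,0,0.001],
    [0,0,0.001],
    [0,0,0]
  ],
  "yaw": [0,0,0,0,0],
  "jaw": [0,0,0,0,0]
}}

```text
time: 17.9
tool_pos: [0.5829, -0.2644, 0.0715]
eef_rot: [0.0, 0.996, 0.086, 0.0]
force: [0.9, -0.6, 2.0]
gripper_width: -0.004
```

Contact at about z = 0.072. Pressing on.

{"op": "move_arm", "data": {
  "dp": [
    [0,0,0.001],
    [0,0,0.001],
    [0,0,0.001],
    [0,0,0.001],
    [0,0,0]
  ],
  "yaw": [0,0,0,0,0],
  "jaw": [0,0,0,0,0]
}}

```text
time: 18.4
tool_pos: [0.5829, -0.2644, 0.0674]
eef_rot: [0.0, 0.996, 0.086, 0.0]
force: [-0.5, 1.5, 3.4]
gripper_width: -0.0
```

{"op": "move_arm", "data": {
  "dp": [
    [0,0,0.001],
    [0,0,0.001],
    [0,0,0],
    [0,0,0],
    [0,0,0]
  ],
  "yaw": [0,0,0,0,0],
  "jaw": [0,0,0,0,0]
}}

```text
time: 18.9
tool_pos: [0.583, -0.2644, 0.066]
eef_rot: [0.0, 0.996, 0.086, 0.0]
force: [-2.2, 0.9, 8.0]
gripper_width: -0.0
```

{"op": "move_arm", "data": {
  "dp": [
    [0,0,0.0005],
    [0,0,0.0005],
    [0,0,0],
    [0,0,0],
    [0,0,0]
  ],
  "yaw": [0,0,0,0,0],
  "jaw": [0,0,0,0,0]
}}

```text
time: 19.4
tool_pos: [0.583, -0.2644, 0.066]
eef_rot: [0.0, 0.996, 0.086, 0.0]
force: [-4.1, 1.7, 12.7]
gripper_width: -0.001
```

The position no longer moves while the force rises, so the button is bottomed out. I'll lift off, move aside and check.

{"op": "move_arm", "data": {
  "dp": [
    [0,0,-0.005],
    [0,0,-0.01],
    [0,0,-0.025],
    [0,0,-0.03],
    [0,0,-0.04]
  ],
  "yaw": [0,0,0,0,0],
  "jaw": [0,0,0,0,0]
}}

```text
time: 19.9
tool_pos: [0.5814, -0.2636, 0.1733]
eef_rot: [-0.001, 0.996, 0.086, -0.002]
force: [0.1, 0.1, -0.7]
gripper_width: -0.002
```

{"op": "move_arm", "data": {
  "dp": [
    [-0.01,0.03,-0.01],
    [-0.01,0.03,0],
    [-0.01,0.03,0],
    [0,0,0],
    [0,0,0]
  ],
  "yaw": [0,0,0,0,0],
  "jaw": [0,0,0,0,0]
}}

```text
time: 20.4
tool_pos: [0.5683, -0.3585, 0.1837]
eef_rot: [-0.001, 0.996, 0.086, -0.0]
force: [0.7, 0.1, 0.1]
gripper_width: -0.005
```

```bash
python3 look.py 9
python3 - <<'E'
from h import *
a=np.load("top9.npz")["frame"];cv2.imwrite("pics/full9.png",a)
I=a[200:235,318:358]
cv2.imwrite("pics/tnz9.png",cv2.resize(I,None,fx=16,fy=16,interpolation=cv2.INTER_NEAREST))
E
```

```text
20.5 [ 0.5687 -0.3572  0.184 ] [-0.08  0.23  0.04]
```

View pics/tnz9.png

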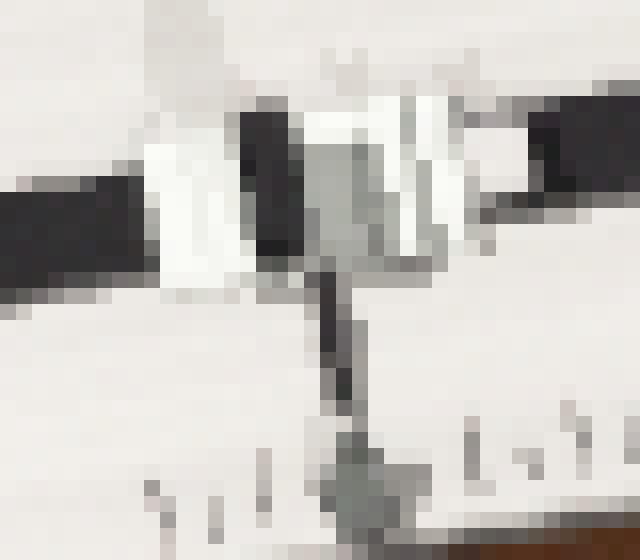

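View pics/full9.png

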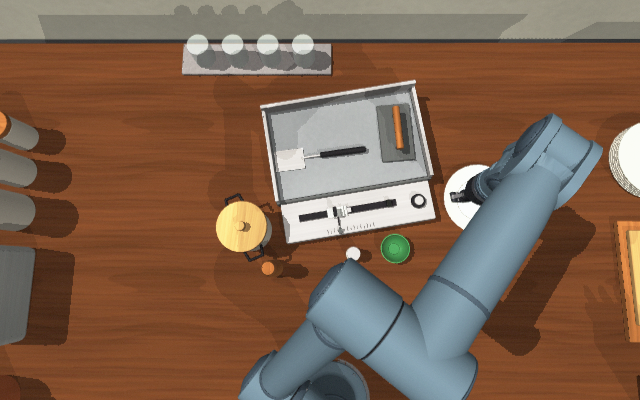

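View pics/side9.png

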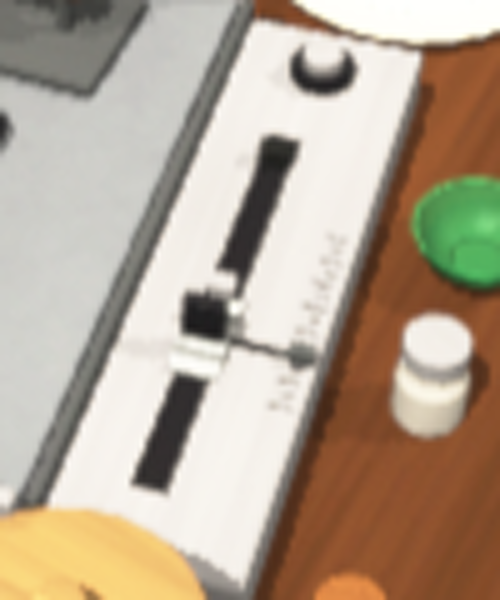

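The needle and tab look unchanged at the marker. The button is up at side (324,60) as in the first picture, the bystanders haven't moved, and the arm is clear.

```bash
python3 -c "
from station import close_job
print(close_job())"
```

```text
the job is handed in; nothing more can be done
None
```

The thermostat is reset and the job is handed in at about 20.5 s. The hand-in gave no verdict, so what follows rests on my own checks.

- **Stop:** I drew the gripped tab to the cool end. The force on the tool rose from about 5 N (dragging) to about 12 N, which puts roughly 6–7 N between toe and stop. That figure comes from the wrist force; I had no direct reading of the contact.
- **Needle:** I brought it up from the stop, let go and checked. The top view puts the needle within about 0.5 mm of the marker along the slide. The side view is less certain on the marker tip but does not disagree by more than about 2 mm.
- **Slack:** The tab measures about 8 mm to the hot side of the needle. The play is 7 mm, so all the slack is taken up, within measuring error.
- **Button:** I pressed it with the fingers shut. The tool went from first contact at about z = 72 mm to 66 mm, where it stopped while the force rose to 12.7 N. After lifting off, the button looks up again.
- **At the end:** The needle and tab had not shifted after the press, the arm was clear of everything, and no bystander had visibly moved.

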